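Reset the dust gate and open it three clicks

ROBOT

A 7-joint arm with a two-finger parallel gripper is mounted at the origin on the work surface. World frame = base frame: x ahead of the robot, y to its left, z up, the work surface at z = 0. Lengths are in mm, angles in degrees, forces in N, time in s.
With the tool pointing down it reaches from about 425 to 1025 mm from the base axis. Payload 9.4 kg.
Tool frame: the origin (TCP) lies on the front face of the gripper's body, between the roots of the fingers; the fingertips stand 84 mm ahead of it and the grasp point (between the pads) lies 65 mm ahead of it; x points along the fingers, y is the direction in which the jaws open and shut, and the axes are right-handed (so a half turn about x gives the same grasp; the last joint's range is limited). The gripper opens to 93 mm and grips with 3 to 60 N. Pads are 15 mm wide; open, the fingers measure 128 mm over their backs; the gripper's body (75 mm by 188 mm) begins 65 mm behind the grasp point.
Start: joints at [72.84, 34.337, -0.143, 91.639, 0.103, 54.024, -4.572], TCP at [160.191, -707.081, 302.718] pointing down, gripper open.
Joint ranges: [-147.43, 147.43], [-19.82, 112.94], [-74.19, 73.91], [6.32, 146.72], [-59.91, 239.91], [6.04, 106.73], [-150.56, 150.56]. Speed limits (degrees/s): [127.2, 127.2, 172.46, 172.46, 180, 180, 180].

INTERFACE

Orientations are given as a 3x3 rotation matrix whose columns are the frame's x, y, z axes.
In Python, from workcell import robot gives the robot as it stands.
- The arm moves only by the tool move_arm, never from a script. Its argument "targets" is a list of rows, each a list of 5 numbers: the shift along the world's x, y, z scaled (see below), then the turn about the world's z scaled (see below), then the opening, from 0 (shut) to 1 (fully open). A call has 1 to 12 rows; each row is the pose to reach, as a shift and turn from the pose measured when the call began, turning the shorter way round; what a row does not reach only later rows make up. The controller multiplies each number of a shift by 30 cm and each number of a turn by 180 degrees. A row lasts 1/12 s, in which the tool goes at most 41.7 mm and 7.16 degrees, less where a joint would pass 70% of its speed; a pose out of reach is approached as far as the arm can. A call with a number of a shift or a turn outside -1 to 1 is refused whole. A call with a gripper value outside its range is refused whole. The fingers move at their own pace and stop on an object; "force" is the grip in N (left out, the last holds). Time passes only in rows, so rows that repeat a pose let the fingers close. It gives the time, the measured TCP pose, the force and the opening at its end, in the units of the state.
- robot.observe(): the state, without advancing time (a new reading comes with each control period).
- robot.snapshot(name): name is "scene" or "top" or "wrist"; returns a dict with "image" (384x512x3 uint8, red, green, blue), "K" (3x3 intrinsics, pixels), "dist" ([k1, k2, p1, p2, k3] as OpenCV has them; the pictures are not rectified), "R" (3x3) and "t" (3): a world point X has camera coordinates R X + t. Camera axes: x right, y down, z forward; pixel columns grow to the right and rows downward; lengths in mm; the calibration is good to about 2 mm. A picture is of the moment at which its call begins. There is no depth.
- robot.close_job(): hands the job in, once; it reports no verdict.
The state is a dict: "t": time; "q": joint angles; "joint_velocities": joint speeds; "joint_torque": joint torques, N m; "eef_pos": TCP position; "eef_rot": TCP orientation; "force": force on the tool from outside, world axes, zero at the start; "moment": the same for the moment, N m; "opening": finger opening in mm.
Only numpy, scipy, OpenCV 4.12 (cv2) and the standard library are available. Lean on these libraries where they do the work, as an engineer would, in place of code of your own. Each camera call takes 0.05 s, during which the arm holds its last target.

TASK

On the low grey dust-extraction box on the bench, use a fingertip or the side of the fingers, never a grip, to gently push the bar-headed gate lever fully shut against its stop at the duct-stub end. Then push it the other way, click by click, and leave it resting in the third notch from shut, without ever going past that notch. Leave the ball-headed lever on the same box and everything else on the bench alone, and end clear of it all.

Things in the scene. Friction and masses are not known exactly. Their poses are not given: they have to be found in the camera images.
- gatebox: Low grey steel box fixed to the bench, 170 (x) x 240 (y) x 70 (z) mm, origin under its centre. Both lever slots run along its y. A round duct stub (56 mm across) sticks out 55 mm from its -y end, the SHUT end. Bar-headed gate lever: slot at x = -35 mm; ball-headed lever: slot at x = +45 mm. Seven white strokes beside the bar's slot mark its notches. Loose things near it are under 70 mm high.
- bar (a point): Centre of the black bar head of the gate lever: 50 mm wide across the slot (box x), 16 mm thick along it (box y), 36 mm high, edges rounded 4 mm; centre 30 mm above the box top (100 mm above the bench), with a 12 mm gap under the bar. Axes are the box's. Push its wide flat faces along the slot; it must not be taken between the fingers.
- stop (a point): Centre of the underside of a steel strip across the bar lever's slot at the shut end, on the box top (70 mm above the bench): 50 (box x) x 8 (box y) mm, 7 mm high, 72 mm from the box centre towards the stub.
- gate (a joint): Bar lever travel in m along box +y, away from the stub: 0 = shut against the end stop, 0.096 = far end. Seven notches 16 mm apart: 0 (shut), first 0.016, second 0.032, third 0.048 (bar centred on the box). A sprung ball resists by about 6 N on leaving a notch, falling to nothing 8 mm on, where (within 1 mm) the lever snaps on into the next, away from a slow finger. Starts in the first or second.
- ball (a point): Centre of the ball head (26 mm across, 34 mm above the box top) of the other lever on the box, which slides stiffly along its own slot. Leave it where it is.
- ballgate (a joint): Travel in m of the ball-headed lever along the box's +y. Leave it as found.
- spigot_ring: Bystander: loose aluminium ring 58 mm across, 14 mm high, flat on the bench at the box's +y end; origin under its centre.
- cone: Bystander: loose dark rubber polishing cone 48 mm across, 58 mm high, standing on the bench just on the robot's side of the box; origin under its centre.
- nut: Bystander: loose tapered steel wheel nut 32 mm across, 22 mm high, on the bench; origin under its centre.
- wrench: Bystander: loose steel wrench lying on the bench to the right.
- jug: Bystander: white bottle with a green cap, 90 mm across, 190 mm high, standing at the back right; origin under its centre.
- tin: Bystander: squat metal jar 84 mm across, 60 mm high, standing on the left; origin under its centre.
- brush: Bystander: loose brush lying on the left of the bench.

How it is judged:
By the outcome, as a careful person would: the job done as asked, in the order asked, and still so for the second after the job is handed in, with the robot touching nothing.
It also fails if it takes over 72 s, if anything falls off the work surface, if the arm or the gripper's body presses on something with over 40 N, if the wrist force passes 120 N, or if a joint passes its speed limit or range.

## Working session

There is one attempt and no reset: what is moved stays moved. The work goes in short steps, Python scripts to look and compute and a tool call to move; the robot and the scene stay as the last step left them, time stands still between calls to the robot, and variables do not carry over. Pictures are saved under pics/ and viewed, and the job is handed in when it is done.

Besides the shell and the picture viewer there is one more tool, called as a command line: name --pt "numbers of a row" for each row, then --argument value for the rest. move_arm: Moves the arm, as the interface text tells. Its arguments: {"type":"object","properties":{"targets":{"type":"array"},"force":{"type":"number"}},"required":["targets"]}

```bash
mkdir -p pics; ls
python3 - <<'E'
from workcell import robot
import cv2,pickle
s=robot.observe();print({k:s[k] for k in('t','eef_pos','eef_rot','force','opening')})
for n in('scene','top','wrist'):
    d=robot.snapshot(n);pickle.dump(d,open(f'pics/{n}0.pkl','wb'));cv2.imwrite(f'pics/{n}0.png',cv2.resize(d['image'][:,:,::-1],(800,600),interpolation=cv2.INTER_CUBIC))
    print(n,d['K'],d['dist'],d['R'],d['t'])
E
```

```text
pics
{'t': 0.0, 'eef_pos': array([ 160.11419149, -706.74220627,  301.83688996]), 'eef_rot': array([[-5.04453202e-04,  2.21015534e-01, -9.75270157e-01],
       [ 1.46977100e-03, -9.75269064e-01, -2.21016046e-01],
       [-9.99998793e-01, -1.54491605e-03,  1.67135379e-04]]), 'force': array([ 0.42870858, -0.06599391, -0.0640732 ]), 'opening': 93.17002096160402}
scene [[459.82905854   0.         250.89506993]
 [  0.         459.82905854 187.26513519]
 [  0.           0.           1.        ]] [0.06264809 0.         0.         0.         0.        ] [[-0.60947502  0.79264525 -0.0159282 ]
 [ 0.61179265  0.45744723 -0.64533075]
 [-0.50423205 -0.40305773 -0.7637372 ]] [ 273.878786   -228.41846954 1583.5471462 ]
top [[367.70859216   0.         254.08539492]
 [  0.         367.70859216 193.49919072]
 [  0.           0.           1.        ]] [0.03774645 0.         0.         0.         0.        ] [[ 0.02286102 -0.99945306  0.02389482]
 [-0.98986367 -0.0259798  -0.13962436]
 [ 0.14016878 -0.02046066 -0.9899162 ]] [-27.3864777  500.75154578 981.63095612]
wrist [[331.33517198   0.         257.18570913]
 [  0.         331.33517198 189.19419027]
 [  0.           0.           1.        ]] [-0.02338017  0.          0.          0.          0.        ] [[ 0.22149678 -0.97515938 -0.00183426]
 [-0.94147422 -0.21433493  0.26016692]
 [-0.25409736 -0.05589922 -0.96556191]] [-723.96277211  -32.03068553  390.87162315]
```

View pics/scene0.png

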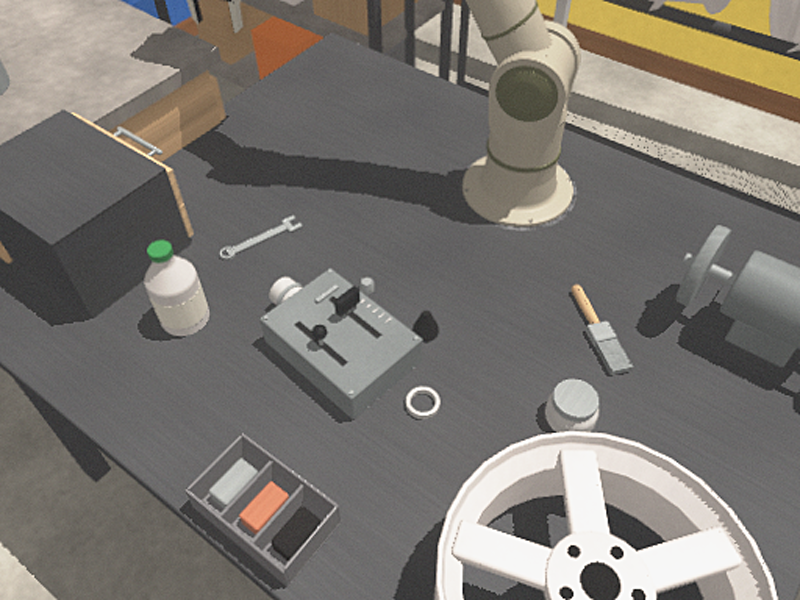

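View pics/top0.png

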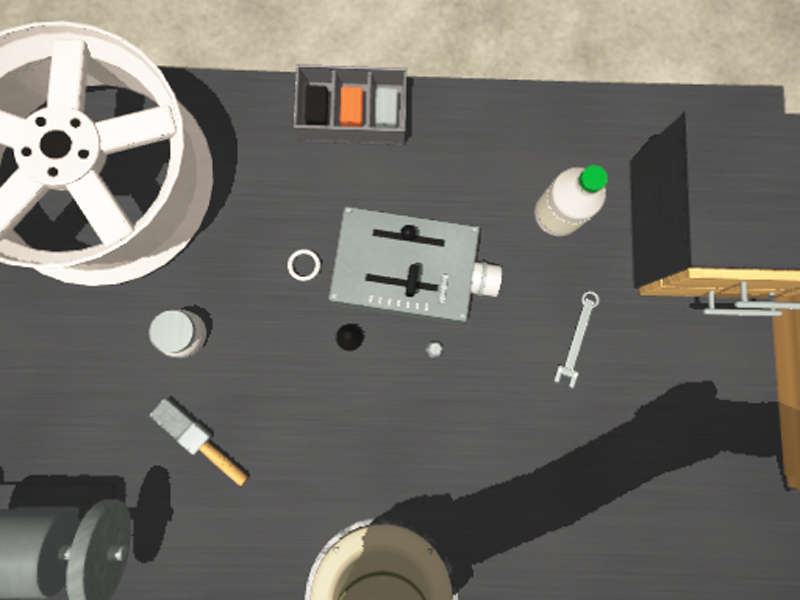

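View pics/wrist0.png

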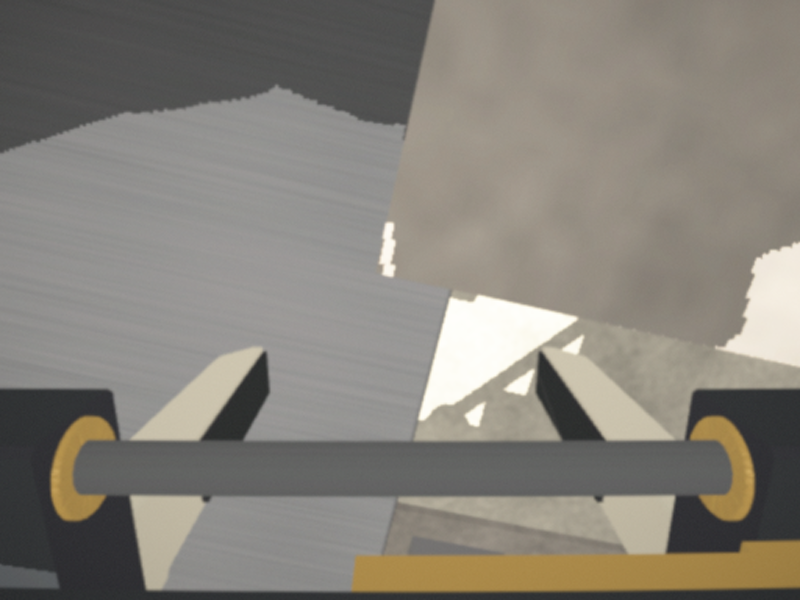

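Top view (800 px scale): box-top corners near (347,207), (480,228), (467,320) and (330,300). The bar is at about (415,279), the ball lever at (409,232), and the stub at (487,280) to the right. Cone is at (350,337), nut at (434,349). Next I'll measure the corners and the bar.

```bash
cat > h.py <<'E'
import numpy as np,cv2,pickle
def ray(d,uv):
    p=cv2.undistortPoints(np.array([[uv]],float),d['K'],d['dist'])[0,0]
    R=d['R'];return -R.T@d['t'], R.T@np.array([p[0],p[1],1.])
def onplane(d,uv,z):
    c,v=ray(d,uv);return c+v*(z-c[2])/v[2]
def proj(d,X):
    X=np.atleast_2d(np.array(X,float));rv,_=cv2.Rodrigues(d['R']);return cv2.projectPoints(X,rv,d['t'].astype(float),d['K'],d['dist'])[0][:,0]
def toworld(B,p): 
    o,th=B;c,s=np.cos(th),np.sin(th);p=np.array(p,float);return np.array([o[0]+c*p[0]-s*p[1],o[1]+s*p[0]+c*p[1],p[2]])
def tobox(B,P):
    o,th=B;c,s=np.cos(th),np.sin(th);d=np.array(P[:2])-o[:2];return np.array([c*d[0]+s*d[1],-s*d[0]+c*d[1]])
E
python3 - <<'E'
from h import *
for n in('top','scene'):
    d=pickle.load(open(f'pics/{n}0.pkl','rb'));im=d['image']
    x0,y0,x1,y1=(190,110,360,240) if n=='top' else (150,150,300,290)
    c=cv2.resize(im[y0:y1,x0:x1,::-1],None,fx=4.7 if n=='top' else 4.2,fy=4.7 if n=='top' else 4.2,interpolation=cv2.INTER_CUBIC)
    cv2.imwrite(f'pics/{n}0c.png',c[:600,:800]);print(c.shape)
d=pickle.load(open('pics/top0.pkl','rb'));im=d['image']
hsv=cv2.cvtColor(im,cv2.COLOR_RGB2HSV)
print(im[185,225],im[150,265],im[220,260])
m=(im.astype(int).mean(2)>95).astype(np.uint8)
m=cv2.morphologyEx(m,cv2.MORPH_CLOSE,np.ones((9,9)))
n,l,s,ce=cv2.connectedComponentsWithStats(m);i=l[150,240] or l[185,225];print(s[i])
mm=cv2.morphologyEx((l==i).astype(np.uint8),cv2.MORPH_OPEN,np.ones((31,31)))
cn=max(cv2.findContours(mm,0,1)[0],key=cv2.contourArea);r=cv2.minAreaRect(cn);b=cv2.boxPoints(r);print(r,b)
W=np.array([onplane(d,p,70) for p in b]);print(W.round(1));print([np.linalg.norm(W[i]-W[i-1]).round(1) for i in range(4)],W.mean(0))
E
```

```text
(611, 799, 3)
(588, 630, 3)
[171 177 170] [32 33 33] [93 92 92]
[ 177  132  145   78 6400]
((260.004638671875, 169.63104248046875), (92.26194763183594, 64.10912322998047), 7.431407928466797) [[210.11523 195.44981]
 [218.40704 131.8792 ]
 [309.89404 143.81227]
 [301.60223 207.38289]]
[[ 488.1  102.5   70. ]
 [ 663.4   86.7   70. ]
 [ 637.3 -163.5   70. ]
 [ 462.4 -141.8   70. ]]
[np.float64(245.6), np.float64(176.0), np.float64(251.6), np.float64(176.3)] [562.77658378 -29.02862255  70.        ]
```

View pics/top0c.png

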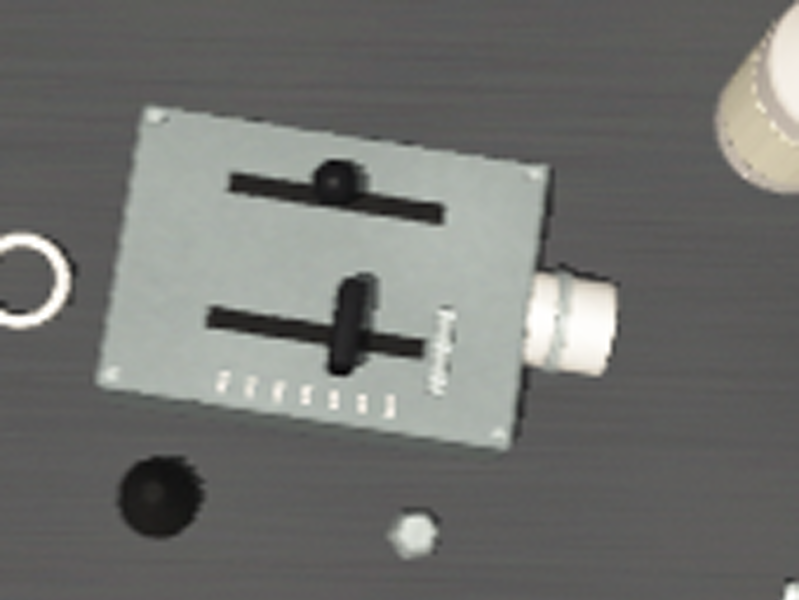

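View pics/scene0c.png

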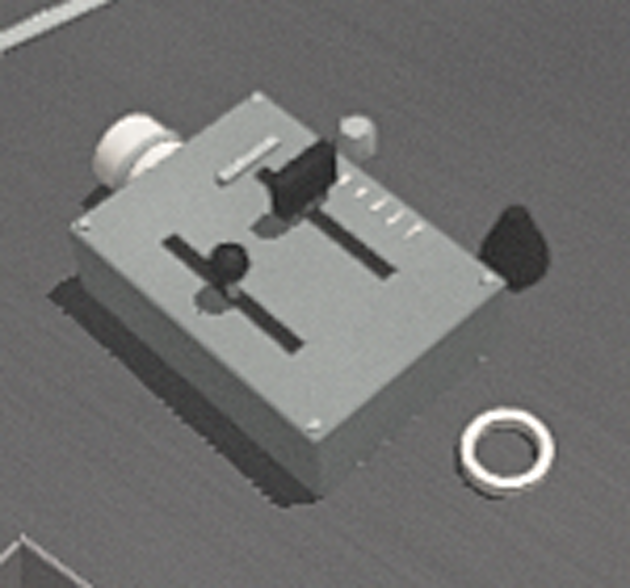

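Top crop: box-top corners at (147,107), (550,167), (510,450), (97,384); bar head spanning (360,278)–(341,372); seven strokes from (390,405) to (222,380). Scene crop: corners at (258,92), (75,222), (315,435), (505,280); the bar's front upper edge runs (273,183)–(335,143).

```bash
cat > m.py <<'E'
from h import *
from scipy.optimize import least_squares
T=pickle.load(open('pics/top0.pkl','rb'));S=pickle.load(open('pics/scene0.pkl','rb'))
t=lambda x,y:np.array([(x+.5)/4.7-.5+190,(y+.5)/4.7-.5+110])
s=lambda x,y:np.array([(x+.5)/4.2-.5+150,(y+.5)/4.2-.5+150])
cor=[(85,120,70),(85,-120,70),(-85,-120,70),(-85,120,70)]
pt=[t(147,107),t(550,167),t(510,450),t(97,384)]
ps=[s(315,435),s(75,222),s(258,92),s(505,280)]
def kab(A,Bw):
    a=np.array(A)[:,:2];b=np.array(Bw)[:,:2];f=lambda p:np.ravel([toworld((p[:2],p[2]),(*x,70))[:2]-y for x,y in zip(a,b)])
    r=least_squares(f,[560,-30,0]);return r.x,r.fun
out=[]
for d,ps_ in((T,pt),(S,ps)):
    W=[onplane(d,p,70) for p in ps_];x,r=kab(cor,W);out.append(x);print(x.round(2),np.degrees(x[2]).round(2),r.round(1))
x=np.mean(out,0);B=(x[:2],x[2])
E
python3 - <<'E'
from m import *
print('mean',B,np.degrees(B[1]))
for v in (16,32,48,80):
    for z in(82,118):
        P=[toworld(B,(-35+dx,v-48+dy,z)) for dx,dy in((-25,-8),(25,-8),(25,8),(-25,8))]
        print(v,z,'top',((proj(T,P)-[190,110]+.5)*4.7-.5).round(0).tolist(),'scene',((proj(S,P)-150+.5)*4.2-.5).round(0).tolist())
for i,(a,b) in enumerate([(390,405),(362,403),(334,400),(306,395),(278,391),(250,386),(222,380)]): print(i,tobox(B,onplane(T,t(a,b),70)).round(1))
print('stop',[tobox(B,onplane(T,t(a,b),76)).round(1) for a,b in((447,315),(436,390))])
for nm,p,z in(('cone',(160,497),30),('nut',(413,535),11),('ring',(20,280),7),('ball',(338,180),104)):
  w=onplane(T,t(*p),z);print(nm,w.round(0),tobox(B,w).round(0))
k=800/512
for nm,p,z in(('jug',(593,178),190),('cab',(640,160),300),('cab2',(640,290),300),('cabtop',(690,268),300),('cab3',(685,115),300)): print(nm,onplane(T,(p[0]/k,p[1]/k),z).round(0),onplane(T,(p[0]/k,p[1]/k),0).round(0))
for p in((65,112),(170,167),(65,245),(0,175)): print('scene cab',[onplane(S,(p[0]/k,p[1]/k),z).round(0).tolist() for z in(100,200,250)])
E
```

```text
[ 5.6558e+02 -2.6140e+01 -1.3000e-01] -7.48 [ 3.3  1.8  0.9 -1.6 -1.9 -1.6 -2.3  1.3]
[ 5.6412e+02 -2.4740e+01 -1.3000e-01] -7.49 [ 3.8  3.5  3.7 -3.5 -5.1 -2.3 -2.3  2.3]
mean (array([564.84656968, -25.43741646]), np.float64(-0.1306348504835661)) -7.484825590030879
16 82 top [[380.0, 387.0], [393.0, 300.0], [365.0, 296.0], [352.0, 382.0]] scene [[309.0, 156.0], [253.0, 197.0], [270.0, 211.0], [326.0, 169.0]]
16 118 top [[385.0, 377.0], [398.0, 288.0], [369.0, 283.0], [355.0, 373.0]] scene [[306.0, 120.0], [249.0, 162.0], [265.0, 175.0], [323.0, 133.0]]
32 82 top [[352.0, 382.0], [365.0, 296.0], [337.0, 292.0], [324.0, 378.0]] scene [[326.0, 169.0], [270.0, 211.0], [286.0, 224.0], [342.0, 182.0]]
32 118 top [[355.0, 373.0], [369.0, 283.0], [340.0, 279.0], [326.0, 368.0]] scene [[323.0, 133.0], [265.0, 175.0], [282.0, 189.0], [339.0, 146.0]]
48 82 top [[324.0, 378.0], [337.0, 292.0], [309.0, 287.0], [296.0, 373.0]] scene [[342.0, 182.0], [286.0, 224.0], [303.0, 238.0], [359.0, 195.0]]
48 118 top [[326.0, 368.0], [340.0, 279.0], [311.0, 274.0], [297.0, 363.0]] scene [[339.0, 146.0], [2
[... 496 characters left out ...]
1.9])]
cone [439.  67.  30.] [-137.   75.]
nut [422. -83.  11.] [-134.  -76.]
ring [571. 158.   7.] [-18. 183.]
ball [613. -30. 104.] [48.  1.]
jug [ 682. -311.  190.] [ 754. -382.    0.]
cab [ 667. -334.  300.] [ 792. -472.    0.]
cab2 [ 489. -328.  300.] [ 541. -464.    0.]
cabtop [ 520. -395.  300.] [ 585. -557.    0.]
cab3 [ 733. -397.  300.] [ 884. -560.    0.]
scene cab [[486.0, -884.0, 100.0], [550.0, -739.0, 200.0], [582.0, -666.0, 250.0]]
scene cab [[473.0, -558.0, 100.0], [538.0, -446.0, 200.0], [571.0, -390.0, 250.0]]
scene cab [[739.0, -542.0, 100.0], [777.0, -431.0, 200.0], [796.0, -376.0, 250.0]]
scene cab [[695.0, -810.0, 100.0], [738.0, -672.0, 200.0], [759.0, -603.0, 250.0]]
```

The bar sits in the second notch: the observed bar centre (350,325) matches the 32 mm prediction. The fitted box frame also reproduces the stop at −72 mm and the strokes at −48 to +48 mm. Next I'll transit, closing the fingers and turning +70° so the closed pair pushes with its 15 mm-thick side.

move_arm --pt "0.05 0.07 0.05 0.016 0.5" --pt "0.1 0.14 0.1 0.032 0" --pt "0.16 0.22 0.15 0.05 0" --pt "0.22 0.3 0.2 0.065 0" --pt "0.28 0.38 0.2 0.08 0" --pt "0.34 0.46 0.2 0.1 0" --pt "0.4 0.54 0.2 0.115 0" --pt "0.46 0.62 0.2 0.13 0" --pt "0.52 0.7 0.2 0.145 0" --pt "0.57 0.78 0.2 0.16 0" --pt "0.62 0.87 0.2 0.18 0" --pt "0.67 0.95 0.2 0.195 0" --force 10

```text
t: 1.15
eef_pos: [361.6, -420.1, 361.9]
eef_rot: [[-0.001, 0.744, -0.668], [0.001, -0.668, -0.744], [-1.0, -0.002, 0.0]]
force: [0.3, 0.2, 0.3]
opening: 17.7
```

move_arm --pt "0.03 0.08 0 0.01 0" --pt "0.06 0.16 0 0.025 0" --pt "0.1 0.24 0 0.04 0" --pt "0.14 0.32 0 0.055 0" --pt "0.18 0.4 0 0.07 0" --pt "0.22 0.48 0 0.085 0" --pt "0.26 0.57 0 0.1 0" --pt "0.3 0.66 0 0.115 0" --pt "0.34 0.75 0 0.13 0" --pt "0.38 0.84 0 0.145 0" --pt "0.41 0.92 0 0.16 0" --pt "0.44 0.99 0 0.175 0"

```text
t: 2.15
eef_pos: [493.9, -121.2, 362.0]
eef_rot: [[-0.002, 0.984, -0.178], [0.0, -0.178, -0.984], [-1.0, -0.002, -0.0]]
force: [-0.7, 0.4, -0.6]
opening: 0.3
```

```bash
cat > rep.py <<'E'
from m import *
from workcell import robot
def rep():
    s=robot.observe();p=s['eef_pos'];R=s['eef_rot']
    ya=np.degrees(np.arctan2(-R[1,1],-R[0,1]));c,n=np.cos(B[1]),np.sin(B[1]);F=s['force']
    print('t',round(s['t'],2),'tcp',p.round(1),'box xy',tobox(B,p).round(1),'jaw-ang',ya.round(2),'turn needed',(180+np.degrees(B[1])-ya).round(2),'Fbox',round(c*F[0]+n*F[1],2),round(-n*F[0]+c*F[1],2),'Fz',F[2].round(2),'op',round(s['opening'],1))
    return s
E
python3 -c "
from rep import *
s=rep();w=toworld(B,(-35,24,0));print(w,(w-s['eef_pos'])/300)"
```

```text
[ 5.6558e+02 -2.6140e+01 -1.3000e-01] -7.48 [ 3.3  1.8  0.9 -1.6 -1.9 -1.6 -2.3  1.3]
[ 5.6412e+02 -2.4740e+01 -1.3000e-01] -7.49 [ 3.8  3.5  3.7 -3.5 -5.1 -2.3 -2.3  2.3]
t 2.15 tcp [ 493.9 -121.2  362. ] box xy [ -57.8 -104.2] jaw-ang 169.76 turn needed 2.75 Fbox -0.76 0.31 Fz -0.56 op 0.3
[533.27111747   2.91731539   0.        ] [ 0.13109788  0.41379861 -1.20654435]
```

Move over the +y side of the bar, still high, then look before descending.

move_arm --pt "0.03 0.1 0 0.004 0" --pt "0.06 0.2 0 0.008 0" --pt "0.09 0.3 0 0.012 0" --pt "0.13 0.414 -0.05 0.015 0" --pt "0.131 0.414 -0.15 0.015 0" --pt "0.131 0.414 -0.25 0.015 0" --pt "0.131 0.414 -0.3 0.015 0" --pt "0.131 0.414 -0.3 0.015 0"

```text
t: 2.82
eef_pos: [531.8, 3.0, 268.8]
eef_rot: [[-0.007, 0.991, -0.13], [0.0, -0.13, -0.991], [-1.0, -0.007, 0.001]]
force: [-1.0, -0.3, 0.2]
opening: -0.0
```

Run:
```python
from rep import *
rep()
for n in('wrist','top'):
    d=robot.snapshot(n);pickle.dump(d,open(f'pics/{n}1.pkl','wb'));cv2.imwrite(f'pics/{n}1.png',cv2.resize(d['image'][:,:,::-1],(800,600),interpolation=cv2.INTER_CUBIC))
```

```text
[ 5.6558e+02 -2.6140e+01 -1.3000e-01] -7.48 [ 3.3  1.8  0.9 -1.6 -1.9 -1.6 -2.3  1.3]
[ 5.6412e+02 -2.4740e+01 -1.3000e-01] -7.49 [ 3.8  3.5  3.7 -3.5 -5.1 -2.3 -2.3  2.3]
t 2.82 tcp [531.8   3.  268.8] box xy [-36.5  23.9] jaw-ang 172.51 turn needed 0.0 Fbox -0.97 -0.38 Fz 0.19 op -0.0
```

View pics/wrist1.png

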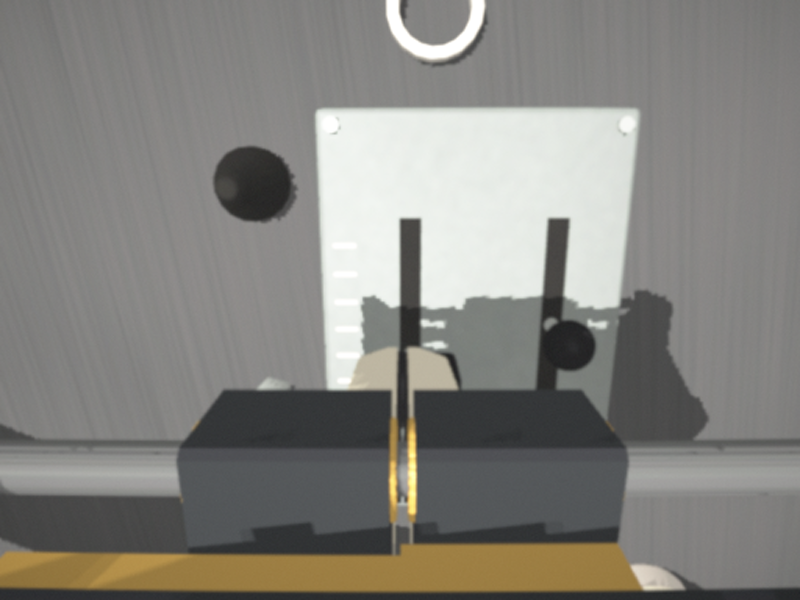

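The wrist view shows the closed fingertips at (405,350) over the bar's slot (410, 220–350). The bar is behind them, the ball lever is well clear at (570,345), and the cone is clear at (253,183). Now descend on the +y side to tip height 92 mm.

move_arm --pt "0.003 0 -0.08 0 0" --pt "0.003 0 -0.16 0 0" --pt "0.003 0 -0.23 0 0" --pt "0.003 0 -0.28 0 0" --pt "0.003 0 -0.309 0 0" --pt "0.003 0 -0.309 0 0"

```text
t: 3.42
eef_pos: [534.3, 2.9, 179.0]
eef_rot: [[-0.003, 0.991, -0.131], [0.0, -0.131, -0.991], [-1.0, -0.003, 0.0]]
force: [-1.5, 0.6, 0.8]
opening: 0.3
```

Run:
```python
from rep import *
rep()
for n in('scene','top'):
    d=robot.snapshot(n);pickle.dump(d,open(f'pics/{n}2.pkl','wb'))
    x0,y0=(190,110) if n=='top' else (150,150)
    cv2.imwrite(f'pics/{n}2.png',cv2.resize(d['image'][y0:y0+130,x0:x0+165,::-1],None,fx=4.6,fy=4.6,interpolation=cv2.INTER_CUBIC))
```

```text
[ 5.6558e+02 -2.6140e+01 -1.3000e-01] -7.48 [ 3.3  1.8  0.9 -1.6 -1.9 -1.6 -2.3  1.3]
[ 5.6412e+02 -2.4740e+01 -1.3000e-01] -7.49 [ 3.8  3.5  3.7 -3.5 -5.1 -2.3 -2.3  2.3]
t 3.42 tcp [534.3   2.9 179. ] box xy [-34.   24.1] jaw-ang 172.46 turn needed 0.06 Fbox -1.56 0.41 Fz 0.78 op 0.3
```

View pics/scene2.png

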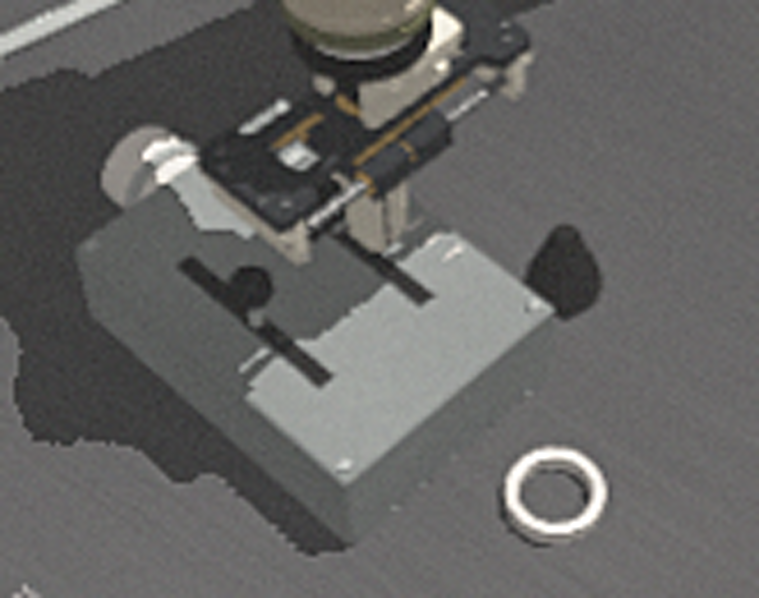

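The scene view shows the fingers on the +y side of the bar, with the ball lever, cone and ring untouched. Push towards shut in small steps.

move_arm --pt "-0.004 -0.017 -0.008 0 0" --pt "-0.006 -0.033 -0.01 0 0" --pt "-0.008 -0.05 -0.01 0 0" --pt "-0.01 -0.066 -0.01 0 0" --pt "-0.011 -0.073 -0.01 0 0" --pt "-0.012 -0.079 -0.01 0 0" --pt "-0.013 -0.086 -0.01 0 0" --pt "-0.014 -0.093 -0.01 0 0" --pt "-0.015 -0.099 -0.01 0 0" --pt "-0.016 -0.106 -0.01 0 0" --pt "-0.017 -0.112 -0.01 0 0" --pt "-0.018 -0.112 -0.01 0 0"

```text
t: 4.52
eef_pos: [529.5, -30.4, 177.5]
eef_rot: [[-0.001, 0.991, -0.131], [0.001, -0.131, -0.991], [-1.0, -0.001, -0.001]]
force: [-0.0, -0.3, -0.8]
opening: 0.5
```

```bash
sed -i 's/    W=.*$/    W=[onplane(d,p,70) for p in ps_];x,r=kab(cor,W);out.append(x)/' m.py
python3 - <<'E'
from rep import *
rep()
for n in('scene','top'):
    d=robot.snapshot(n);pickle.dump(d,open(f'pics/{n}3.pkl','wb'))
    x0,y0=(190,110) if n=='top' else (150,150)
    cv2.imwrite(f'pics/{n}3.png',cv2.resize(d['image'][y0:y0+130,x0:x0+165,::-1],None,fx=4.6,fy=4.6,interpolation=cv2.INTER_CUBIC))
E
```

```text
t 4.52 tcp [529.5 -30.4 177.5] box xy [-34.4  -9.6] jaw-ang 172.48 turn needed 0.03 Fbox -0.01 -0.27 Fz -0.83 op 0.5
```

View pics/top3.png

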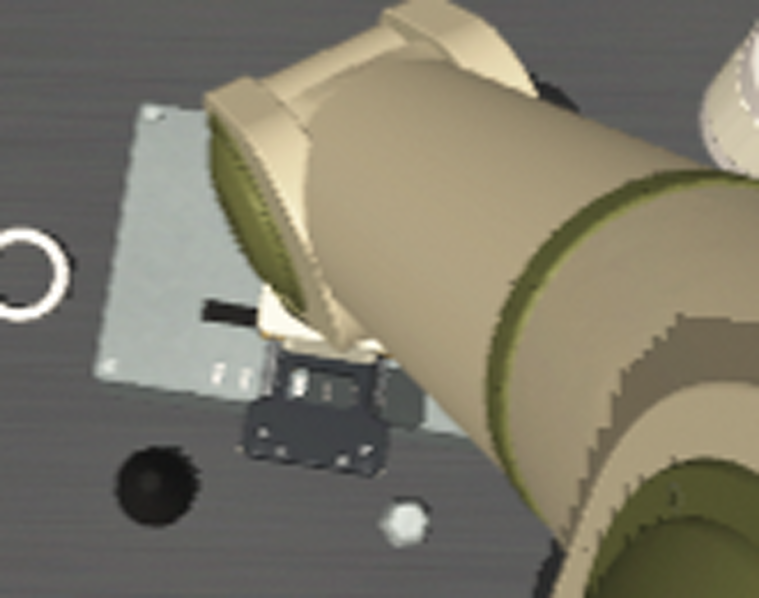

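The arm hides the lever from the top camera, so I'll rely on force. Continue to where contact with the bar in the first notch is expected (TCP y ≈ −18).

move_arm --pt "-0.001 -0.008 0 0 0" --pt "-0.002 -0.015 0 0 0" --pt "-0.003 -0.022 0 0 0" --pt "-0.004 -0.028 0 0 0" --pt "-0.004 -0.028 0 0 0"

```text
t: 5.03
eef_pos: [528.1, -37.9, 177.3]
eef_rot: [[-0.001, 0.991, -0.13], [0.002, -0.13, -0.991], [-1.0, -0.001, -0.002]]
force: [-0.2, 6.4, -0.6]
opening: 0.5
```

```bash
python3 -c "
from rep import *
rep()"
```

```text
t 5.03 tcp [528.1 -37.9 177.3] box xy [-34.8 -17.1] jaw-ang 172.51 turn needed 0.0 Fbox -0.98 6.29 Fz -0.6 op 0.5
```

The force is 6.3 N at TCP y = −17.1, so the finger is on the bar in the first notch, as predicted. Push over the next hump.

move_arm --pt "-0.001 -0.006 0 0 0" --pt "-0.002 -0.012 0 0 0" --pt "-0.002 -0.018 0 0 0" --pt "-0.003 -0.024 0 0 0" --pt "-0.004 -0.03 0 0 0" --pt "-0.005 -0.036 0 0 0" --pt "-0.005 -0.04 0 0 0" --pt "-0.005 -0.04 0 0 0"

```text
t: 5.7
eef_pos: [526.4, -50.4, 177.2]
eef_rot: [[-0.001, 0.991, -0.131], [0.002, -0.131, -0.991], [-1.0, -0.002, -0.002]]
force: [-0.2, 0.1, 0.2]
opening: 0.9
```

```bash
python3 -c "
from rep import *
rep()"
```

```text
t 5.7 tcp [526.4 -50.4 177.2] box xy [-34.8 -29.8] jaw-ang 172.48 turn needed 0.04 Fbox -0.22 0.09 Fz 0.17 op 0.9
```

move_arm --pt "-0.001 -0.004 0 0 0" --pt "-0.001 -0.007 0 0 0" --pt "-0.001 -0.01 0 0 0" --pt "-0.001 -0.01 0 0 0"

```text
t: 6.03
eef_pos: [526.4, -51.0, 177.3]
eef_rot: [[-0.0, 0.992, -0.129], [0.005, -0.129, -0.992], [-1.0, -0.001, -0.005]]
force: [-0.2, 11.6, 0.5]
opening: 0.2
```

```bash
python3 -c "
from rep import *
rep()"
```

```text
t 6.03 tcp [526.4 -51.  177.3] box xy [-34.8 -30.3] jaw-ang 172.6 turn needed -0.09 Fbox -1.74 11.46 Fz 0.45 op 0.2
```

move_arm --pt "-0.001 -0.009 0 0 0" --pt "-0.001 -0.01 0 0 0" --pt "-0.001 -0.01 0 0 0"

```text
t: 6.28
eef_pos: [526.3, -51.2, 177.3]
eef_rot: [[0.001, 0.992, -0.126], [0.009, -0.126, -0.992], [-1.0, -0.0, -0.009]]
force: [-0.3, 11.8, -1.3]
opening: 0.4
```

Run:
```python
from rep import *
rep();rep()
for n in('scene','wrist'):
    d=robot.snapshot(n);pickle.dump(d,open(f'pics/{n}4.pkl','wb'))
    im=d['image'][150:280,150:315] if n=='scene' else d['image']
    cv2.imwrite(f'pics/{n}4.png',cv2.resize(im[:,:,::-1],None,fx=4.6 if n=='scene' else 1.5,fy=4.6 if n=='scene' else 1.5,interpolation=cv2.INTER_CUBIC))
rep()
```

```text
t 6.28 tcp [526.3 -51.2 177.3] box xy [-34.9 -30.6] jaw-ang 172.74 turn needed -0.22 Fbox -1.85 11.69 Fz -1.28 op 0.4
t 6.28 tcp [526.3 -51.2 177.3] box xy [-34.9 -30.6] jaw-ang 172.74 turn needed -0.22 Fbox -1.85 11.69 Fz -1.28 op 0.4
t 6.38 tcp [526.3 -51.2 177.3] box xy [-34.9 -30.6] jaw-ang 172.74 turn needed -0.23 Fbox -2.44 12.73 Fz -0.79 op 0.8
```

View pics/scene4.png

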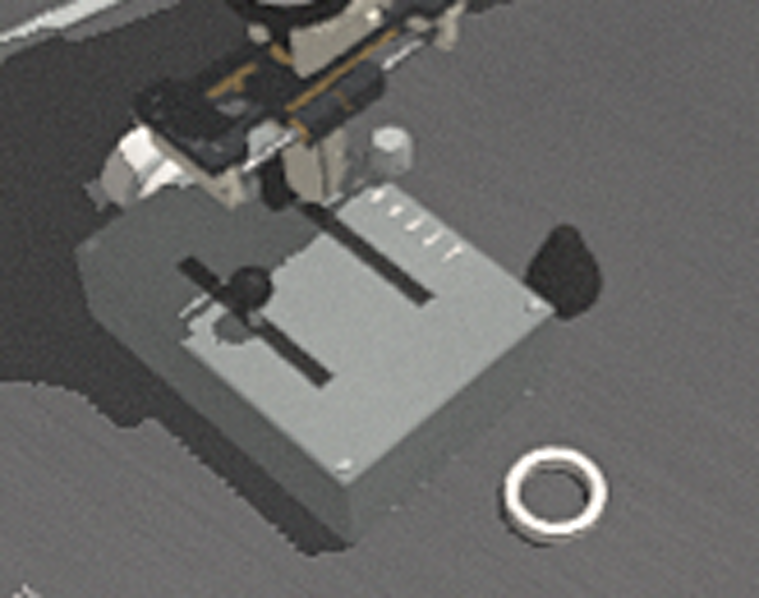

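View pics/wrist4.png

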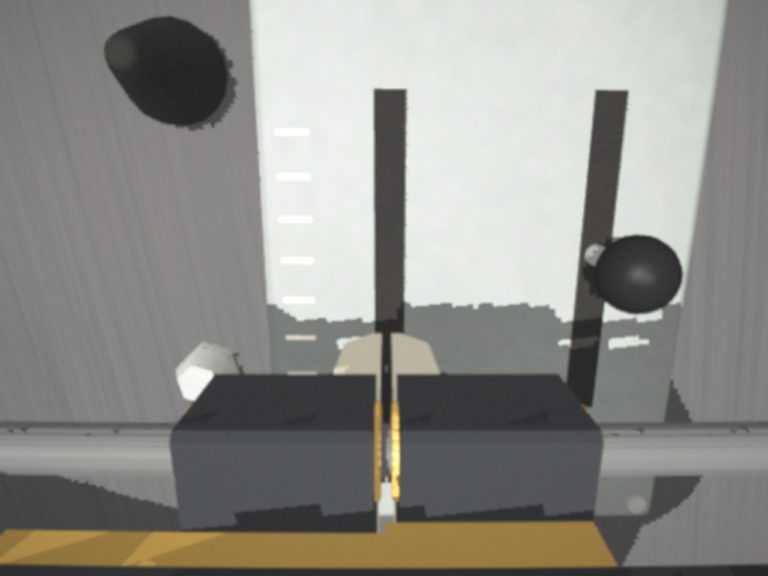

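Steady contact force is about 12 N with the position unchanged, so the bar is hard against its stop. Back off +y, rise, and look at the shut state.

move_arm --pt "0.005 0.033 0 0 0" --pt "0.008 0.08 0 0 0" --pt "0.01 0.12 0.05 0 0" --pt "0.012 0.14 0.13 0 0" --pt "0.012 0.14 0.22 0 0" --pt "0.012 0.14 0.28 0 0" --pt "0.012 0.14 0.28 0 0"

```text
t: 6.97
eef_pos: [531.2, -8.8, 264.6]
eef_rot: [[0.006, 0.992, -0.126], [0.008, -0.127, -0.992], [-1.0, 0.005, -0.009]]
force: [-0.0, 0.3, -0.4]
opening: 0.6
```

Run:
```python
from rep import *
rep()
for n in('scene','wrist'):
    d=robot.snapshot(n);pickle.dump(d,open(f'pics/{n}5.pkl','wb'))
    im=d['image'][150:280,150:315] if n=='scene' else d['image']
    cv2.imwrite(f'pics/{n}5.png',cv2.resize(im[:,:,::-1],None,fx=4.6 if n=='scene' else 1.5,fy=4.6 if n=='scene' else 1.5,interpolation=cv2.INTER_CUBIC))
d=pickle.load(open('pics/scene5.pkl','rb'))
for v in(0,2,4,16):
    P=[toworld(B,(-35+dx,v-48+dy,118)) for dx,dy in((25,8),(-25,8))]
    print(v,((proj(d,P)-150+.5)*4.6-.5).round(0).tolist())
```

```text
t 6.97 tcp [531.2  -8.8 264.6] box xy [-35.5  12.1] jaw-ang 172.73 turn needed -0.22 Fbox -0.06 0.29 Fz -0.42 op 0.6
0 [[272.0, 178.0], [335.0, 132.0]]
2 [[275.0, 179.0], [337.0, 134.0]]
4 [[277.0, 181.0], [340.0, 135.0]]
16 [[291.0, 192.0], [353.0, 146.0]]
```

View pics/scene5.png

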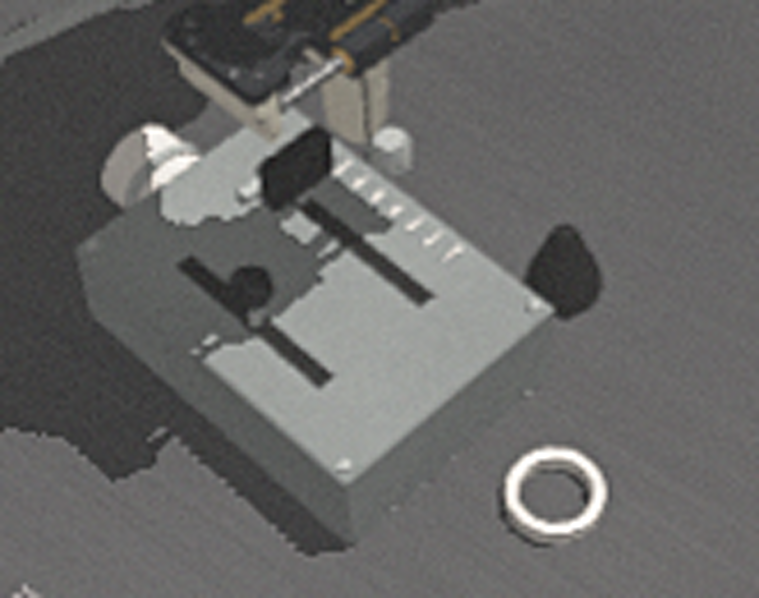

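View pics/wrist5.png

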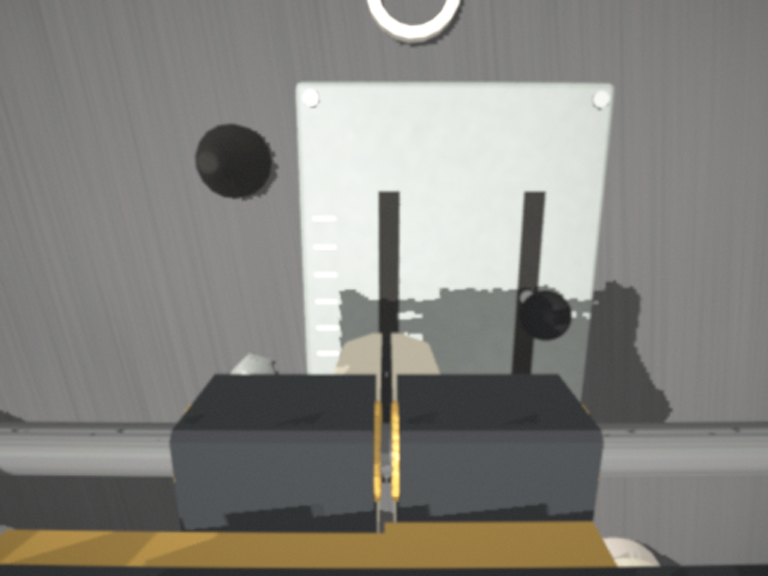

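The scene view shows the bar in the last position before the stop strip. Its near top edge is at (262,172)–(328,130) against (272,178)–(335,132) predicted for 0; the same few-pixel offset appeared in the first picture. The gate is shut, and the ball lever, cone, nut and ring are unmoved. Now cross over the bar to the stub side and descend.

move_arm --pt "-0.013 -0.1 0 0 0" --pt "-0.026 -0.2 0 0 0" --pt "-0.039 -0.29 0 0 0" --pt "-0.04 -0.317 -0.03 0 0" --pt "-0.04 -0.317 -0.1 0 0" --pt "-0.04 -0.317 -0.18 0 0" --pt "-0.04 -0.317 -0.25 0 0" --pt "-0.04 -0.317 -0.295 0 0" --pt "-0.04 -0.317 -0.295 0 0"

```text
t: 7.82
eef_pos: [516.4, -104.0, 169.6]
eef_rot: [[-0.004, 0.992, -0.127], [0.009, -0.127, -0.992], [-1.0, -0.005, -0.008]]
force: [0.0, 0.3, -0.3]
opening: 0.4
```

Run:
```python
from rep import *
rep()
for n in('wrist',):
    d=robot.snapshot(n);pickle.dump(d,open(f'pics/{n}6.pkl','wb'))
    im=d['image']
    cv2.imwrite(f'pics/{n}6.png',cv2.resize(im[:,:,::-1],None,fx=1.5,fy=1.5,interpolation=cv2.INTER_CUBIC))
```

```text
t 7.82 tcp [ 516.4 -104.   169.6] box xy [-37.8 -84.2] jaw-ang 172.73 turn needed -0.22 Fbox -0.01 0.27 Fz -0.35 op 0.4
```

View pics/wrist6.png

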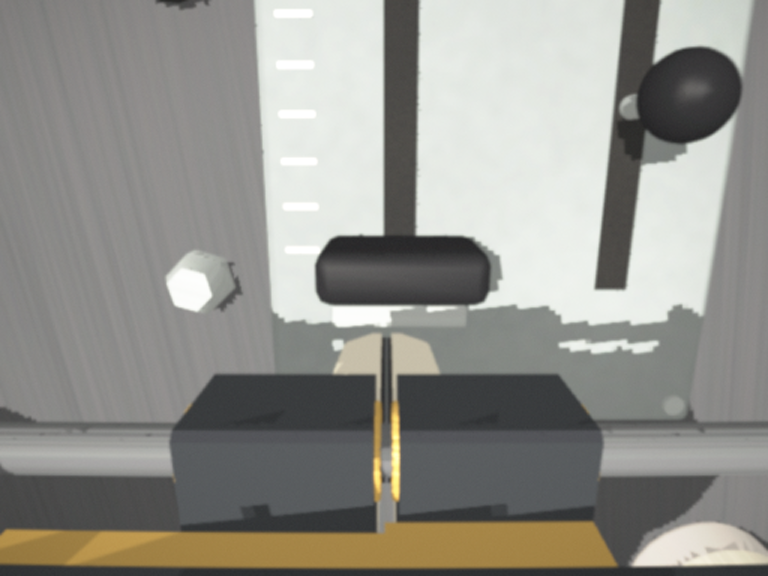

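The wrist view now shows the bar at (403,270) shut by the first stroke, the strip below it at (400,315), and the closed fingers at (387,350) behind. Centre up 2.5 mm, lift 4 mm, and advance to contact.

move_arm --pt "0.009 0.01 0.013 0 0" --pt "0.013 0.03 0.015 0 0" --pt "0.016 0.05 0.015 0 0" --pt "0.017 0.056 0.015 0 0" --pt "0.017 0.06 0.015 0 0" --pt "0.018 0.065 0.015 0 0" --pt "0.018 0.07 0.015 0 0" --pt "0.018 0.07 0.015 0 0"

```text
t: 8.53
eef_pos: [522.5, -84.2, 176.1]
eef_rot: [[-0.002, 0.992, -0.128], [0.007, -0.128, -0.992], [-1.0, -0.003, -0.006]]
force: [-0.4, -4.3, 2.7]
opening: 0.8
```

```bash
python3 -c "
from rep import *
rep()"
```

```text
t 8.53 tcp [522.5 -84.2 176.1] box xy [-34.3 -63.8] jaw-ang 172.67 turn needed -0.15 Fbox 0.19 -4.36 Fz 2.68 op 0.8
```

Contact: −4.4 N at TCP y = −63.8, matching the −63.5 prediction. Push the first click.

move_arm --pt "0.001 0.005 0 0 0" --pt "0.001 0.01 0 0 0" --pt "0.002 0.015 0 0 0" --pt "0.003 0.02 0 0 0" --pt "0.003 0.024 0 0 0" --pt "0.004 0.028 0 0 0" --pt "0.004 0.031 0 0 0" --pt "0.004 0.031 0 0 0"

```text
t: 9.2
eef_pos: [523.7, -74.8, 176.1]
eef_rot: [[-0.002, 0.992, -0.128], [0.007, -0.128, -0.992], [-1.0, -0.003, -0.007]]
force: [-0.2, 0.1, -0.1]
opening: 0.5
```

```bash
cat > w.py <<'E'
import sys
from rep import *
s=rep();n=sys.argv[1]
d=robot.snapshot('wrist');pickle.dump(d,open(f'pics/wrist{n}.pkl','wb'))
im=d['image'].astype(int).mean(2)
# bar: dark blob nearest image-centre column, between rows 0..225
m=(im<75).astype(np.uint8);m[225:]=0
m=cv2.morphologyEx(m,cv2.MORPH_OPEN,np.ones((15,41),np.uint8))
N,l,st,ce=cv2.connectedComponentsWithStats(m)
for i in range(1,N):
    x,y,w,h,a=st[i]
    P=onplane(d,(x+w/2,y),118)
    Q=onplane(d,(x+w/2,y+h),118)
    print('blob',st[i],'far edge@z118',tobox(B,P).round(1),'near edge@z118',tobox(B,Q).round(1))
cv2.imwrite(f'pics/wrist{n}.png',cv2.resize(d['image'][:,:,::-1],None,fx=1.5,fy=1.5,interpolation=cv2.INTER_CUBIC))
E
python3 w.py 7
```

```text
t 9.2 tcp [523.7 -74.8 176.1] box xy [-34.3 -54.3] jaw-ang 172.65 turn needed -0.14 Fbox -0.25 0.12 Fz -0.12 op 0.5
blob [  70    0   79   43 2928] far edge@z118 [-92.9  55.7] near edge@z118 [-94.4  40.1]
blob [397 138  55  16 879] far edge@z118 [35.6  2.9] near edge@z118 [36.5 -3.9]
blob [ 213  191   99   34 3037] far edge@z118 [-33.1 -20.7] near edge@z118 [-33.  -36.6]
```

View pics/wrist7.png

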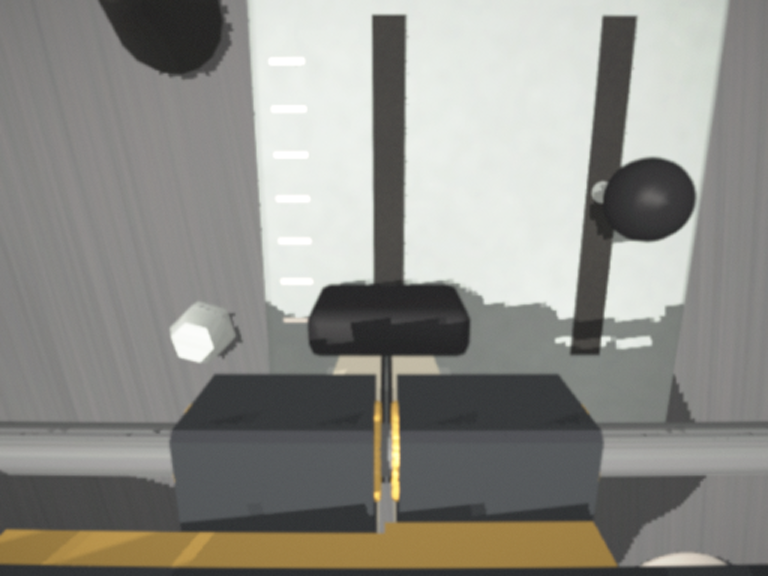

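Force is back to zero with the finger 9.7 mm on, so it has snapped. I'll check the bar position against the shut picture with the same edge.

Run:
```python
from m import *
for n,c in((6,403),(7,389)):
    d=pickle.load(open(f'pics/wrist{n}.pkl','rb'))
    r={6:237,7:286}[n]
    print(n,'far bottom @82',tobox(B,onplane(d,(c/1.5,r/1.5),82)).round(1),'slot far end @70',tobox(B,onplane(d,(c/1.5,(15 if n==7 else 0)/1.5),70)).round(1), 'strokes',[tobox(B,onplane(d,(290/1.5,q/1.5),70))[1].round(1) for q in ([13,65,114,161,207,250] if n==6 else [61,108,155,198,240,281,320])])
```

```text
6 far bottom @82 [-33.3 -40.6] slot far end @70 [-34.   37.1] strokes [np.float64(33.1), np.float64(16.8), np.float64(0.7), np.float64(-15.3), np.float64(-31.7), np.float64(-47.7)]
7 far bottom @82 [-34.3 -30.1] slot far end @70 [-34.7  63.9] strokes [np.float64(49.0), np.float64(33.1), np.float64(16.6), np.float64(0.9), np.float64(-15.1), np.float64(-31.4), np.float64(-47.6)]
```

Image says the bar moved only about 10 mm, with the finger still beside it, so it may sit at the crest. I'll check again without moving.

```bash
python3 w.py 8
python3 - <<'E'
from m import *
a=pickle.load(open('pics/wrist7.pkl','rb'))['image'].astype(int);b=pickle.load(open('pics/wrist8.pkl','rb'))['image'].astype(int)
d=abs(a-b).max(2);print((d>40).sum(),np.argwhere(d>40)[:3])
for n in(6,7,8):
  D=pickle.load(open(f'pics/wrist{n}.pkl','rb'))
  for v in(0,8,10,16):
    print(n,v,[(proj(D,[toworld(B,(-35,v-48+8,z))])[0]*1.5).round(0).tolist() for z in(82,86,114)], (proj(D,[toworld(B,(-35,v-48-8,z)) for z in(118,114)])*1.5).round(0).tolist())
E
```

```text
t 9.25 tcp [523.7 -74.5 176.1] box xy [-34.4 -54. ] jaw-ang 172.68 turn needed -0.17 Fbox -0.75 -0.15 Fz 0.17 op 0.2
blob [  70    0   79   43 2950] far edge@z118 [-93.  56.] near edge@z118 [-94.5  40.4]
blob [397 139  55  16 879] far edge@z118 [35.6  2.8] near edge@z118 [36.5 -4.1]
blob [ 213  188   94   23 2098] far edge@z118 [-34.2 -19. ] near edge@z118 [-34.2 -29.7]
1153 [[ 10 249]
 [ 10 250]
 [ 10 251]]
6 0 [[398.0, 235.0], [398.0, 237.0], [400.0, 253.0]] [[400.0, 311.0], [400.0, 307.0]]
6 8 [[398.0, 212.0], [399.0, 213.0], [401.0, 225.0]] [[400.0, 284.0], [400.0, 280.0]]
6 10 [[398.0, 206.0], [399.0, 207.0], [401.0, 218.0]] [[400.0, 277.0], [400.0, 273.0]]
6 16 [[399.0, 188.0], [399.0, 189.0], [401.0, 196.0]] [[401.0, 256.0], [400.0, 253.0]]
7 0 [[387.0, 312.0], [387.0, 315.0], [387.0, 343.0]] [[387.0, 396.0], [387.0, 390.0]]
7 8 [[387.0, 291.0], [387.0, 294.0], [387.0, 319.0]] [[387.0, 372.0], [387.0, 367.0]]
7 10 [[387.0, 286.0], [387.0, 289.0], [387.0, 313.0]] [[387.0, 366.0], [387.0, 361.0]]
7 16 [[387.0, 270.0], [387.0, 272.0], [387.0, 294.0]] [[387.0, 348.0], [387.0, 343.0]]
8 0 [[387.0, 312.0], [387.0, 316.0], [387.0, 344.0]] [[387.0, 397.0], [387.0, 391.0]]
8 8 [[387.0, 292.0], [387.0, 295.0], [387.0, 320.0]] [[387.0, 373.0], [387.0, 368.0]]
8 10 [[387.0, 286.0], [387.0, 289.0], [387.0, 313.0]] [[387.0, 367.0], [387.0, 362.0]]
8 16 [[387.0, 271.0], [387.0, 273.0], [387.0, 295.0]] [[387.0, 349.0], [387.0, 344.0]]
```

View pics/wrist8.png

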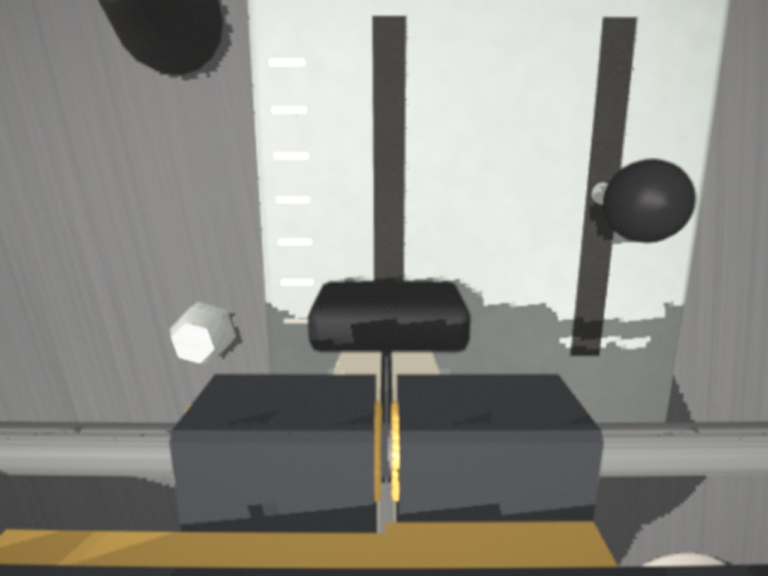

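Between the two frames (0.05 s apart) the bar advanced about 1.5 mm, so it was caught mid-snap. Hold briefly, then re-check.

move_arm --pt "0 0 0 0 0" --pt "0 0 0 0 0" --pt "0 0 0 0 0" --pt "0 0 0 0 0" --pt "0 0 0 0 0"

```text
t: 9.72
eef_pos: [523.7, -74.4, 176.0]
eef_rot: [[-0.002, 0.992, -0.127], [0.007, -0.127, -0.992], [-1.0, -0.003, -0.007]]
force: [0.4, 0.2, 0.3]
opening: 0.4
```

```bash
cat >> w.py <<'E'
for v in(0,16,32,48): print('pred far bottom row v',v,(proj(d,[toworld(B,(-35,v-40,82))])[0,1]).round(1))
E
python3 w.py 9
```

```text
t 9.72 tcp [523.7 -74.4 176. ] box xy [-34.4 -53.9] jaw-ang 172.7 turn needed -0.18 Fbox 0.42 0.27 Fz 0.32 op 0.4
blob [  70    0   79   44 3002] far edge@z118 [-93.   56.1] near edge@z118 [-94.6  40.1]
blob [397 140  55  15 825] far edge@z118 [35.6  2.5] near edge@z118 [36.4 -3.9]
blob [ 213  182   94   23 2047] far edge@z118 [-34.3 -16.1] near edge@z118 [-34.2 -26.7]
pred far bottom row v 0 208.5
pred far bottom row v 16 180.7
pred far bottom row v 32 151.7
pred far bottom row v 48 121.3
```

Bar edge row 182 matches the first-notch prediction of 180.7. Now the second click, ending the finger about 9.5 mm past contact.

move_arm --pt "0.001 0.008 0 0 0" --pt "0.002 0.014 0 0 0" --pt "0.002 0.018 0 0 0" --pt "0.003 0.022 0 0 0" --pt "0.003 0.026 0 0 0" --pt "0.004 0.03 0 0 0" --pt "0.005 0.035 0 0 0" --pt "0.005 0.039 0 0 0" --pt "0.006 0.043 0 0 0" --pt "0.006 0.047 0 0 0" --pt "0.007 0.05 0 0 0" --pt "0.007 0.05 0 0 0"

```text
t: 10.77
eef_pos: [525.8, -59.6, 176.1]
eef_rot: [[-0.002, 0.992, -0.128], [0.007, -0.128, -0.992], [-1.0, -0.003, -0.007]]
force: [-0.2, 0.7, 0.4]
opening: 0.5
```

```bash
python3 w.py 10
```

```text
t 10.77 tcp [525.8 -59.6 176.1] box xy [-34.3 -39. ] jaw-ang 172.67 turn needed -0.15 Fbox -0.24 0.67 Fz 0.4 op 0.5
blob [  68    2   82   64 4370] far edge@z118 [-93.1  70.3] near edge@z118 [-95.5  46.7]
blob [405 144  41  15 615] far edge@z118 [36.4 15.7] near edge@z118 [37.3  9.2]
blob [ 212  191   99   34 3025] far edge@z118 [-33.5  -5.4] near edge@z118 [-33.4 -21.3]
pred far bottom row v 0 233.2
pred far bottom row v 16 206.5
pred far bottom row v 32 178.6
pred far bottom row v 48 149.5
```

move_arm --pt "0 0 0 0 0" --pt "0 0 0 0 0" --pt "0 0 0 0 0" --pt "0 0 0 0 0" --pt "0 0 0 0 0"

```text
t: 11.23
eef_pos: [525.9, -59.1, 176.0]
eef_rot: [[-0.002, 0.992, -0.127], [0.008, -0.127, -0.992], [-1.0, -0.003, -0.008]]
force: [-0.1, 0.4, 0.1]
opening: 0.5
```

```bash
python3 w.py 11
```

```text
t 11.23 tcp [525.9 -59.1 176. ] box xy [-34.3 -38.4] jaw-ang 172.71 turn needed -0.19 Fbox -0.12 0.41 Fz 0.12 op 0.5
blob [  68    3   83   64 4377] far edge@z118 [-93.   70.5] near edge@z118 [-95.4  46.9]
blob [ 213  181   94   23 2060] far edge@z118 [-34.2  -0.2] near edge@z118 [-34.1 -10.8]
pred far bottom row v 0 234.2
pred far bottom row v 16 207.6
pred far bottom row v 32 179.8
pred far bottom row v 48 150.7
```

View pics/wrist11.png

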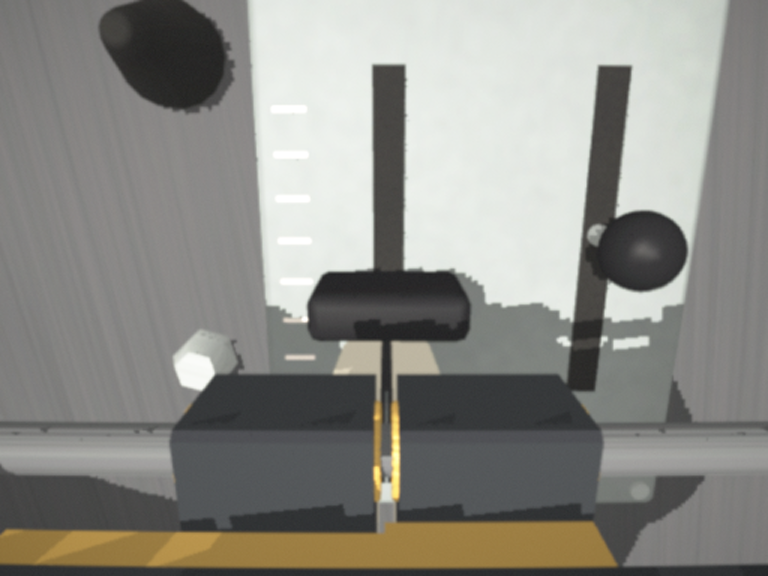

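Second notch confirmed: bar edge row 181 against 179.8 predicted. Third click, the same stroke (the finger stops at about 41 mm, well short of the notch).

move_arm --pt "0.001 0.008 0 0 0" --pt "0.002 0.014 0 0 0" --pt "0.002 0.018 0 0 0" --pt "0.003 0.022 0 0 0" --pt "0.003 0.026 0 0 0" --pt "0.004 0.03 0 0 0" --pt "0.005 0.035 0 0 0" --pt "0.005 0.039 0 0 0" --pt "0.006 0.043 0 0 0" --pt "0.006 0.047 0 0 0" --pt "0.007 0.05 0 0 0" --pt "0.007 0.05 0 0 0"

```text
t: 12.28
eef_pos: [527.8, -44.8, 176.1]
eef_rot: [[-0.002, 0.992, -0.128], [0.007, -0.128, -0.992], [-1.0, -0.003, -0.006]]
force: [-0.6, -0.9, 1.8]
opening: 0.5
```

```bash
python3 w.py 12
```

```text
t 12.28 tcp [527.8 -44.8 176.1] box xy [-34.2 -24.1] jaw-ang 172.65 turn needed -0.13 Fbox -0.52 -1.01 Fz 1.79 op 0.5
blob [  72   27   80   60 4064] far edge@z118 [-92.8  76.2] near edge@z118 [-95.   53.4]
blob [ 212  191   99   34 3041] far edge@z118 [-33.5   9.5] near edge@z118 [-33.4  -6.5]
pred far bottom row v 0 256.9
pred far bottom row v 16 231.3
pred far bottom row v 32 204.5
pred far bottom row v 48 176.6
```

move_arm --pt "0 0 0 0 0" --pt "0 0 0 0 0" --pt "0 0 0 0 0" --pt "0 0 0 0 0" --pt "0 0 0 0 0"

```text
t: 12.75
eef_pos: [527.9, -44.1, 176.1]
eef_rot: [[-0.002, 0.992, -0.127], [0.008, -0.127, -0.992], [-1.0, -0.003, -0.007]]
force: [0.3, 0.4, 0.2]
opening: 0.8
```

```bash
python3 w.py 13
```

```text
t 12.75 tcp [527.9 -44.1 176.1] box xy [-34.2 -23.3] jaw-ang 172.69 turn needed -0.18 Fbox 0.29 0.43 Fz 0.16 op 0.8
blob [  72   28   80   61 4103] far edge@z118 [-92.9  76.6] near edge@z118 [-95.2  53.4]
blob [ 213  179   94   23 2048] far edge@z118 [-34.1  15.7] near edge@z118 [-34.1   5.2]
blob [248 209  62  16 973] far edge@z118 [-25.6   2. ] near edge@z118 [-25.4  -5.6]
pred far bottom row v 0 258.2
pred far bottom row v 16 232.7
pred far bottom row v 32 206.0
pred far bottom row v 48 178.1
```

View pics/wrist13.png

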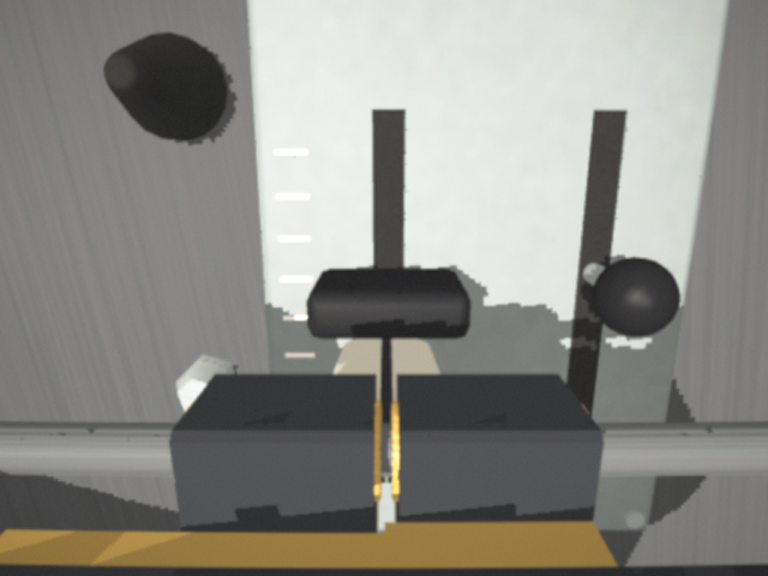

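Third notch: edge row 179 against 178.1 predicted, force zero. Retreat away from the bar first, then up and aside.

move_arm --pt "-0.002 -0.03 0 0 0" --pt "-0.006 -0.07 0.01 0 0" --pt "-0.008 -0.08 0.08 0 0" --pt "-0.01 -0.09 0.18 0 0" --pt "-0.012 -0.1 0.29 0 0" --pt "-0.02 -0.13 0.4 0 0" --pt "-0.06 -0.2 0.5 0 0" --pt "-0.1 -0.3 0.55 0 0" --pt "-0.14 -0.4 0.6 0 0" --pt "-0.18 -0.5 0.6 0 0" --pt "-0.22 -0.6 0.6 0 0" --pt "-0.22 -0.6 0.6 0 0"

```text
t: 13.8
eef_pos: [458.7, -230.8, 356.0]
eef_rot: [[-0.003, 0.991, -0.135], [0.005, -0.135, -0.991], [-1.0, -0.004, -0.004]]
force: [-0.3, -0.3, -0.2]
opening: 0.3
```

move_arm --pt "-0.02 -0.1 0 0 0" --pt "-0.04 -0.2 0 0 0" --pt "-0.06 -0.3 0 0 0" --pt "-0.08 -0.4 0 0 0" --pt "-0.1 -0.5 0 0 0" --pt "-0.1 -0.5 0 0 0" --pt "-0.1 -0.5 0 0 0"

```text
t: 14.38
eef_pos: [427.6, -382.4, 355.5]
eef_rot: [[-0.004, 0.99, -0.139], [0.005, -0.139, -0.99], [-1.0, -0.005, -0.005]]
force: [0.5, 0.2, -0.7]
opening: 0.7
```

Run:
```python
from rep import *
rep()
d=robot.snapshot('top');pickle.dump(d,open('pics/top14.pkl','wb'));cv2.imwrite('pics/top14.png',cv2.resize(d['image'][:,:,::-1],(800,600),interpolation=cv2.INTER_CUBIC))
cv2.imwrite('pics/top14c.png',cv2.resize(d['image'][110:237,190:360,::-1],None,fx=4.7,fy=4.7,interpolation=cv2.INTER_CUBIC))
a=cv2.imread('pics/top0c.png')
```

```text
t 14.38 tcp [ 427.6 -382.4  355.5] box xy [ -89.6 -371.8] jaw-ang 172.01 turn needed 0.5 Fbox 0.52 0.26 Fz -0.72 op 0.7
```

View pics/top14.png

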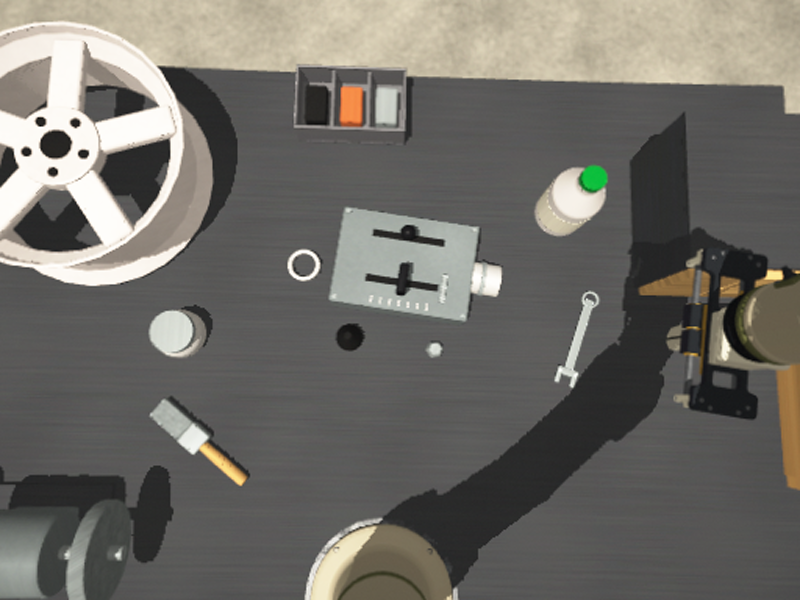

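View pics/top14c.png

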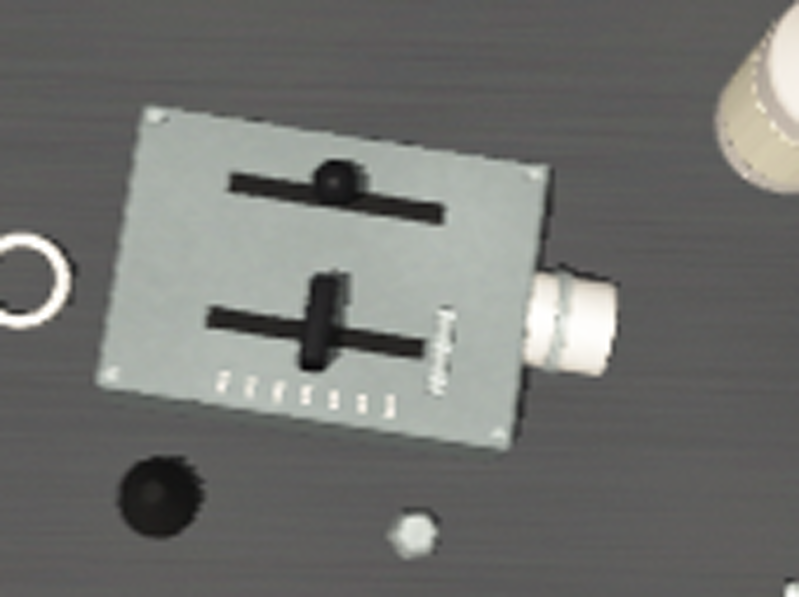

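The final top crop shows the bar at (322,322) against (319,321) predicted for 48 mm. The ball lever (338,180), cone (160,497), nut (413,535), ring and the rest sit at the same pixels as at the start. Hand in.

```bash
python3 -c "
from rep import *
rep();print(robot.close_job())"
```

```text
t 14.43 tcp [ 428.3 -380.8  355.7] box xy [ -89.1 -370.1] jaw-ang 172.15 turn needed 0.36 Fbox 0.85 0.61 Fz -0.75 op 0.7
the job is handed in; nothing more can be done
None
```

The bar-headed gate lever went fully shut and is now resting in the third notch from shut. I handed the job in at about 14.4 s.

- **Shutting:** with the fingers closed, I pushed the bar with their side from the second notch, through the first, to its stop. It held at about 12 N with the finger not moving any further, and a picture showed it shut.
- **Opening:** I went round to the stub side and pushed it one click at a time. The wrist camera put it in the first, second and third notches within about 1 mm. On each click the finger stopped about 6–7 mm short of the notch, and the lever snapped the rest of the way itself.
- **Last checks:** the final top picture puts the bar about 3 pixels from where the third notch should be, on a crop where 16 mm is 28 pixels. By eye the ball-headed lever and everything else on the bench look unmoved. The arm was clear of everything, with the force close to zero.
- **Disagreements:**
  - At the stop, the measured finger position was about 2 mm short of what I predicted. I put that down to the arm giving slightly under load and to measurement noise.
  - The first picture after the first click caught the lever mid-snap, about 10 mm on. A later picture showed it seated in the notch.

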